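Free the boxed-in dressing cup and nest it with its mate

ROBOT

A 6-joint arm with a two-finger parallel gripper is mounted at the origin on the work surface. World frame = base frame: x ahead of the robot, y to its left, z up, the work surface at z = 0. Lengths are in mm, angles in rad, forces in N, time in s.
With the tool pointing down it reaches from about 350 to 850 mm from the base axis. Payload 8.1 kg.
Tool frame: the origin (TCP) lies midway between the tips of the shut fingers; the grasp point (between the pads) lies 19 mm behind it (ctrl.hold_point_z is the distance from the TCP to the grasp point, in mm); z points along the fingers, y is the direction in which the jaws open and shut (so a half turn about z gives the same grasp; the last joint's range is limited). The gripper opens to 85 mm and grips with 20 to 120 N. Pads are 22 mm wide; open, the fingers measure 114 mm over their backs; the gripper's body (76 mm by 85 mm) begins 54 mm behind the grasp point. The pads swing forward as they close: fully open they stand 13 mm farther back than shut.
Start: joints at [1.165, 0.13, 1.488, -0, 1.523, -0.085], TCP at [189.174, 569.402, 231.292] pointing down, gripper open.
Joint ranges: [-2.96, 2.96], [-0.89, 2.26], [0.02, 2.5], [-1.34, 4.48], [0, 2.73], [-2.66, 2.66]. Speed limits (rad/s): [2.39, 2.39, 2.79, 3.14, 3.14, 3.14].

INTERFACE

Orientations are given as a 3x3 rotation matrix whose columns are the frame's x, y, z axes.
In Python, from cell import ctrl, cams, workorder gives the robot as it stands.
- The arm moves only by the tool arm_command, never from a script. Its arguments are lists of equal length, an entry for each row: "travel": the shift along the tool's x, y, z in units of 50 mm (1.0 is 50 mm), a list of three; "twist": the turn about the tool's z in units of 8 degrees (1.0 is 8 degrees). In form: {"travel": [[dx, dy, dz], ...], "twist": [twist, ...]}. A call has 1 to 20 rows; each row shifts and turns the commanded pose from where the row before left it, along the tool's axes as they then stand; what a row does not reach is not made up. A row lasts 1/8 s, in which the tool goes at most 62.5 mm and 10.7 degrees, less where a joint would pass 70% of its speed; a pose out of reach is approached as far as the arm can. A call is refused whole if a number of a shift passes 1 or a number of a turn 1, either way. A call with a gripper value outside its range is refused whole. "fingers" is the opening, from -1 (shut) to 1 (fully open), so that 0 is half open, set as the call begins (left out, the last holds). The fingers move at their own pace and stop on an object; the grip force is fixed at half the most. Time passes only in rows, so rows that do not move let the fingers close. It gives the time, the measured TCP pose, the force and the opening at its end, in the units of the state.
- ctrl.get_state(): the state, without advancing time (a new reading comes with each control period).
- cams.grab_frame(name): name is "scene" or "top"; returns the picture (480x640x3 uint8, red, green, blue); there is no depth.
- cams.camera_model(name): a dict with "vfov" (degrees; the focal length in pixels is half the picture's height over the tangent of half this angle, whatever the lens; pixels are square), "cx", "cy" (the principal point, pixels), "R" (3x3) and "t" (3): a world point X has camera coordinates R X + t. Camera axes: x right, y down, z forward; pixel columns grow to the right and rows downward; lengths in mm; the calibration is good to about 2 mm. A picture is of the moment at which its call begins. camera_model takes no time and is no camera call.
- workorder.hand_in(): hands the job in, once; it reports no verdict.
The state is a dict: "clock": time; "q": joint angles; "joint_vel": joint speeds; "effort": joint torques, N m; "position": TCP position; "orientation": TCP orientation; "ft_force": force on the tool from outside, world axes, zero at the start; "torque": the same for the moment, N m; "grip_width": finger opening in mm.
Only numpy, scipy, OpenCV 4.12 (cv2) and the standard library are available. Lean on these libraries where they do the work, as an engineer would, in place of code of your own. Each camera call takes 0.05 s, during which the arm holds its last target. There are 200 camera calls.

TASK

A steel dressing cup has ended up in the back corner of the black caddy, boxed in by the pepper mill, the soy bottle and the clip-top jar. Stand those three on the round green board, nest the cup in the matching steel cup on the brown tray (not in the white ramekin or the blue square dish, which it does not fit: leave those and the matching cup where they are), then put mill, bottle and jar back in the caddy, each upright on the spot it came from. Set things down rather than dropping them, and knock none of them over.

Things in the scene. Friction and masses are not known exactly. Their poses are not given: they have to be found in the camera images.
- mill: Pepper mill of brown wood, 165 mm tall, foot 54 mm across, 0.3 kg, in the caddy row without the cup. Origin: centre of underside, z up. Wood up to 131 mm, thin stem, then the rigid steel ratchet bar at heights 139 to 165 mm: 76 mm long along its x, 14 mm wide along its y. Lift it by the bar, pinched across its y.
- bottle: Dark brown soy bottle, white label band, red cap; 173 mm tall, body 54 mm across up to 88 mm height, neck 25 mm; the cap, 32 mm across at heights 146 to 173 mm, is the place to grip. 0.36 kg. Origin: centre of underside, z up. In the caddy, 68 mm from the mill; the two may swap places.
- jar: Clip-top glass jar, beige contents, orange seal, 98 mm tall, 0.4 kg. Origin: centre of underside, z up. Body 60 mm across; lid 62 mm across at heights 78 to 98 mm, gripped across its own y. Clip (-x side) and hinge (+x side) reach 36 mm from the axis at heights 65 to 93 mm. In the caddy in front of the cup, hinge 6 mm from it.
- cup: Steel stacking cup to fetch: round, open; cone from 36 mm across at the foot to 52 mm at 28 mm height, flat shoulder there, upright collar 60 mm across from 28 to 40 mm (its rim), wall 2 mm, 80 g. Origin: centre of underside, z up. In the caddy's +x +y corner, 31 mm off the +x wall, 8 mm off the +y wall, so grip the collar across the caddy's x.
- mate: The matching steel cup, loose on the brown tray, same shape as the cup (collar 60 mm across, 56 mm inside, foot 36 mm, 40 mm tall), 100 g. Origin: centre of underside, z up. A cup nested in it rests with its shoulder on this one's rim, its origin 12 mm higher, its collar just above this one's.
- ramekin: White fluted porcelain ramekin on the tray, straight thick sides, 64 mm across, 34 mm tall, does not nest with the cup; leave it. Origin: centre of underside.
- dish: Blue square ceramic dish on the tray, 60 x 60 mm, 30 mm tall, does not nest with the cup; leave it. Origin: centre of underside.
- caddy: Black open caddy, fixed, 200 mm along its x (away from the robot), 146 mm along its y, walls 55 mm high, 3 mm thick, lip 7 mm outward at the top, floor 3 mm thick. Origin: centre of underside. In it stand the cup (back) and jar (front) at y +32 mm, mill and bottle at y -33 mm.
- board: Round green plastic board, fixed, 260 mm across, 14 mm thick, left or right of the caddy; the side area. Origin: centre of underside. Things stood with their axis up to 115 mm from its centre count as on it.
- tray: Brown tray, fixed, on the caddy's other side, 270 mm along its x, 110 mm along its y, floor 6 mm thick, rim 12 mm high. Origin: centre of underside. On it matching cup, ramekin and dish stand in a row along its x, about 80 mm apart, in any order.
Things that resemble listed ones, but are neither listed nor needed, are in the scene too. Leave any purple or yellow look-alike of the cup alone.

How it is judged:
By the outcome, as a careful person would: the job done as asked, in the order asked, and still so for the second after the job is handed in, with the robot touching nothing.
It also fails if it takes over 136 s, if anything falls off the work surface, if the arm or the gripper's body presses on something with over 40 N, if the wrist force passes 120 N, or if a joint passes its speed limit or range.

## Working session

There is one attempt and no reset: what is moved stays moved. The work goes in short steps, Python scripts to look and compute and a tool call to move; the robot and the scene stay as the last step left them, time stands still between calls to the robot, and variables do not carry over. Pictures are saved under pics/ and viewed, about 12 in all and at most 16, crops included, and the job is handed in when it is done.

Besides the shell and the picture viewer there is one more tool, called after "Request:" as a command line: name --pt "numbers of a row" for each row, then --argument value for the rest. arm_command: Moves the arm, as the interface text tells. Its arguments: {"type":"object","properties":{"travel":{"type":"array","items":{"type":"array","items":{"type":"number"}}},"twist":{"type":"array","items":{"type":"number"}},"fingers":{"type":"number"}},"required":["travel","twist"]}

```bash
ls; mkdir -p pics; python3 - <<'E'
from cell import ctrl,cams
import cv2
s=ctrl.get_state();print(s['clock'],s['position'],s['orientation'],s['grip_width'],ctrl.hold_point_z)
for n in('top','scene'):
    cv2.imwrite(f'pics/{n}0.png',cams.grab_frame(n)[:,:,::-1]);m=cams.camera_model(n);print(n,m)
E
```

```text
pics
0.0 [188.94913309 568.88286519 230.22479822] [[-9.48991941e-01  3.15299514e-01 -7.16114623e-04]
 [ 3.15300299e-01  9.48990365e-01 -1.73460985e-03]
 [ 1.32664233e-04 -1.87192193e-03 -9.99998239e-01]] 85.28502179778678 18.700000000000003
top {'vfov': 45.23557889083304, 'cx': 316.8370973447045, 'cy': 232.17749607443284, 'R': array([[ 0.01184707, -0.99988359, -0.0096155 ],
       [-0.99927117, -0.01148975, -0.03640204],
       [ 0.03628732,  0.01003975, -0.99929097]]), 't': array([   6.71521021,  445.45972977, 1188.62959328])}
scene {'vfov': 52.736190122008345, 'cx': 322.6757077343703, 'cy': 250.4329111845116, 'R': array([[ 0.04566642,  0.99873204,  0.02118681],
       [ 0.65075303, -0.01365055, -0.75916676],
       [-0.75791495,  0.04845581, -0.65055127]]), 't': array([ -12.68460759, -263.64476179, 1341.60347914])}
```

View pics/top0.png

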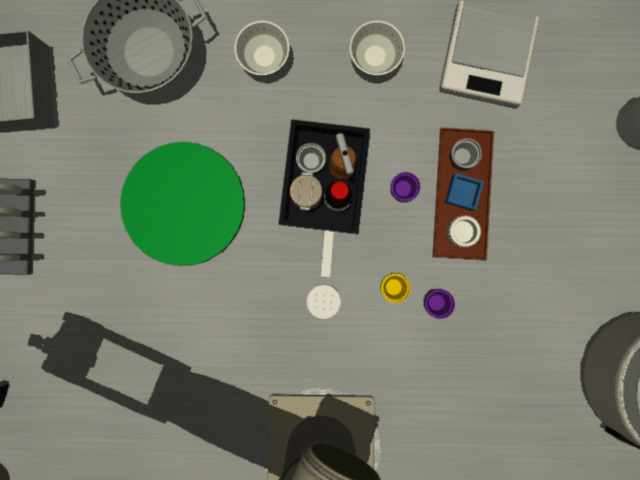

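View pics/scene0.png

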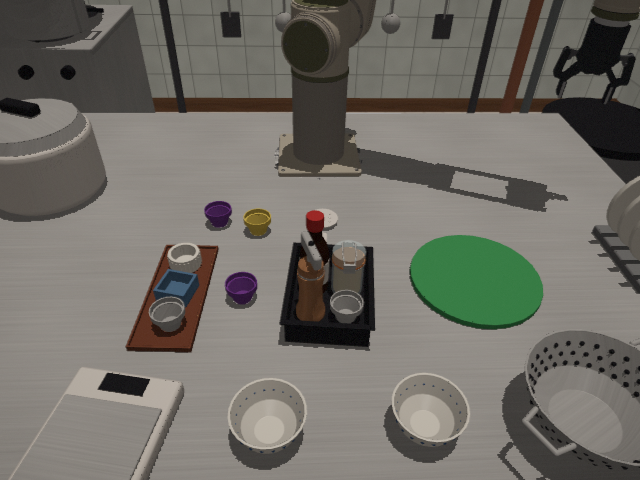

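Top view: board (183,203), caddy (325,177), tray (463,193). Candidates for the cup: the steel cup in the caddy (311,157) is the one to fetch. The steel cup on the tray (466,153) is the mate. Purple (405,187) and (439,303), yellow (395,288), ramekin (464,231) and the white bowls are not wanted. I'll check this with close crops.

```bash
python3 - <<'E'
import cv2
a=cv2.imread('pics/top0.png')
c=cv2.resize(a[115:240,275:375],None,fx=6,fy=6,interpolation=cv2.INTER_CUBIC)
d=cv2.resize(a[120:265,430:500],(290,600),interpolation=cv2.INTER_CUBIC)
c=c[:600]
cv2.imwrite('pics/c1.png',cv2.resize(a[117:237,275:375],None,fx=5,fy=5,interpolation=cv2.INTER_CUBIC))
cv2.imwrite('pics/c2.png',cv2.resize(a[122:264,430:500],None,fx=4,fy=4,interpolation=cv2.INTER_CUBIC))
s=cv2.imread('pics/scene0.png')
cv2.imwrite('pics/c3.png',cv2.resize(s[205:350,275:385],None,fx=4,fy=4,interpolation=cv2.INTER_CUBIC))
E
```

```text
(no output)
```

View pics/c1.png

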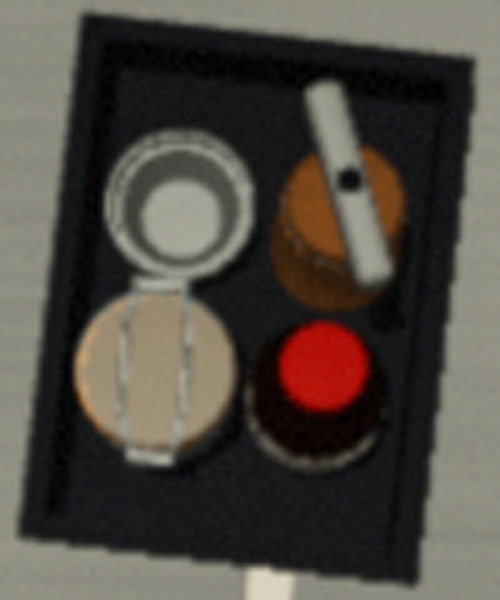

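View pics/c2.png

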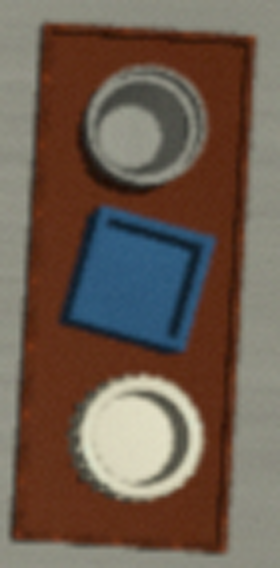

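View pics/c3.png

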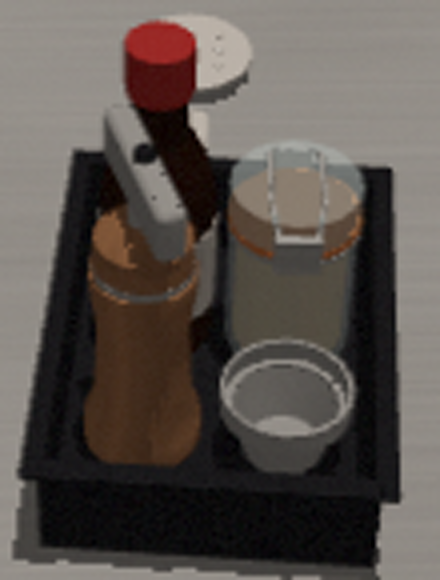

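Crops: the steel collared cup is at c1 (180,204), back left, with the hinge side of the jar (157,370) facing it. The mill bar's ends are (322,82) and (378,282), and the bottle cap is at (324,366). On the tray, the mate is the round steel cup at c2 (146,126), with the dish at (138,280) and the ramekin at (141,437). Now I'll compute positions.

```bash
cat > h.py <<'E'
import numpy as np
from cell import ctrl,cams
def un(n,u,v,z):
    m=cams.camera_model(n);f=240/np.tan(np.radians(m['vfov']/2))
    d=m['R'].T@np.array([(u-m['cx'])/f,(v-m['cy'])/f,1]);c=-m['R'].T@m['t']
    return (c+d*(z-c[2])/d[2])[:2].round(1)
def pr(n,X):
    m=cams.camera_model(n);f=240/np.tan(np.radians(m['vfov']/2));p=m['R']@np.array(X,float)+m['t']
    return (p[:2]/p[2]*f+[m['cx'],m['cy']]).round(1)
def c1(u,v,z):return un('top',275+(u+.5)/5-.5,117+(v+.5)/5-.5,z)
def c2(u,v,z):return un('top',430+(u+.5)/4-.5,122+(v+.5)/4-.5,z)
def c3(u,v,z):return un('scene',275+(u+.5)/4-.5,205+(v+.5)/4-.5,z)
E
python3 - <<'E'
from h import *
C=[c1(*p,55) for p in((82,12),(475,58),(415,585),(20,537))];print('caddy',C,np.mean(C,0))
C=np.array(C);ex=(C[0]+C[1]-C[2]-C[3])/2;ey=(C[0]+C[3]-C[1]-C[2])/2
print(np.linalg.norm(ex),np.linalg.norm(ey),np.degrees([np.arctan2(ex[1],ex[0]),np.arctan2(-ey[0],ey[1])]))
yaw=np.arctan2(ex[1],ex[0]);Rz=np.array([[np.cos(yaw),-np.sin(yaw)],[np.sin(yaw),np.cos(yaw)]]);o=C.mean(0)
def loc(n,p):print(n,p,'local',((p-o)@Rz).round(1))
loc('mill',(c1(322,82,165)+c1(378,282,165))/2);d=c1(322,82,165)-c1(378,282,165);print('bar yaw',np.degrees(np.arctan2(d[1],d[0])),np.linalg.norm(d))
loc('mill scene knob',c3(146,153,165));loc('bottle',c1(324,366,176));loc('bottle scene',c3(160,45,176))
loc('jar',c1(157,370,101));d=c1(160,285,96)-c1(150,458,96);print('jar yaw',np.degrees(np.arctan2(d[1],d[0])),np.linalg.norm(d));loc('jar clip mid',(c1(160,285,96)+c1(150,458,96))/2)
loc('cup',c1(180,204,43));loc('cup scene',c3(287,391,43))
print('mate',c2(146,126,46),un('scene',168,309,46),'ram',c2(141,437,40),'dish',c2(138,280,36),'tray corners',c2(43,25,12),c2(254,37,12),c2(226,551,12),c2(12,541,12))
print('board',un('top',183,203,14))
E
```

```text
caddy [array([670.8,  66.1]), array([653.7, -92. ]), array([441.7, -69.9]), array([459.1,  88.1])] [556.325  -1.925]
212.99442480966488 158.9885687714686 [-5.94212512 -6.22876021]
mill [583.95 -38.3 ] local [ 31.2 -33.3]
bar yaw 16.11180176307949 75.6722538319032
mill scene knob [577.8 -36.2] local [ 24.9 -31.9]
bottle [515.6 -29.3] local [-37.7 -31.4]
bottle scene [518.5 -28.6] local [-34.9 -30.4]
jar [521.7  32.8] local [-38.  31.]
jar yaw -2.563770211465002 67.06713054842892
jar clip mid [521.7  33.7] local [-38.1  31.8]
cup [595.6  26. ] local [36.2 31.8]
cup scene [597.9  26.7] local [38.4 32.8]
mate [ 607.  -287.7] [ 608.4 -283.8] ram [ 450.3 -287. ] dish [ 530.1 -286.3] tray corners [ 665.3 -242.5] [ 660.1 -351.9] [ 393.1 -337.8] [ 397.  -227.7]
board [502.5 290.4]
```

```bash
cat >> h.py <<'E'
def go(*targets):
    """each target (x,y,z,psi=yaw of jaw axis deg) -> twist units, then tool-axis travel units"""
    s=ctrl.get_state();p=np.array(s['position']);o=np.array(s['orientation']);psi=np.degrees(np.arctan2(o[1,1],o[0,1]))
    print('t %.2f'%s['clock'],p.round(1),'psi %.1f'%psi,'w %.1f'%s['grip_width'],'F',np.round(s['ft_force'],1),'tilt',o[:2,2].round(3))
    for x,y,z,q in targets:
        a=np.radians(q);d=np.array([x,y,z])-p
        print('twist %.2f'%(-(q-psi)/8),'travel',np.round([(-np.sin(a)*d[0]+np.cos(a)*d[1])/50,(np.cos(a)*d[0]+np.sin(a)*d[1])/50,-d[2]/50],2));p=np.array([x,y,z]);psi=q
E
python3 -c "
from h import *
print(pr('top',(502,290,14)),pr('top',(189,569,231)),pr('scene',(189,569,231)))
go((583.7,-38,230,106.1))"
```

```text
[183.2 203.3] [-16.9 375.6] [578.8 104.7]
t 0.10 [189.  568.9 230.3] psi 71.6 w 85.6 F [-1.   0.  -0.7] tilt [-0.001 -0.002]
twist -4.31 travel [-4.220e+00 -1.385e+01  1.000e-02]
```

Request:
arm_command --pt "0 0 0" --pt "0 0 0" --pt "0 0 0" --pt "0 0 0" --pt "0 0 0" --twist '[-0.86, -0.86, -0.86, -0.86, -0.86]' --fingers 0

```text
clock: 0.72
position: [189.0, 569.1, 230.7]
orientation: [[-0.96, -0.28, -0.0], [-0.28, 0.96, -0.001], [0.001, -0.001, -1.0]]
ft_force: [-0.7, 0.1, 1.0]
grip_width: 42.6
```

Request:
arm_command --pt "-0.24 -0.4 0" --pt "-0.24 -0.7 0" --pt "-0.24 -0.8 0" --pt "-0.24 -0.8 0" --pt "-0.24 -0.8 0" --pt "-0.24 -0.8 0" --pt "-0.24 -0.8 0" --pt "-0.24 -0.8 0" --pt "-0.24 -0.8 0" --pt "-0.24 -0.8 0" --pt "-0.24 -0.8 0" --pt "-0.24 -0.8 0" --pt "-0.24 -0.8 0" --pt "-0.24 -0.8 0" --pt "-0.24 -0.8 0" --pt "-0.24 -0.8 0" --pt "-0.2 -0.8 0" --pt "-0.2 -0.74 0" --pt "0 0 0" --pt "0 0 0" --twist '[0, 0, 0, 0, 0, 0, 0, 0, 0, 0, 0, 0, 0, 0, 0, 0, 0, 0, 0, 0]'

```text
clock: 3.22
position: [583.2, -37.6, 230.9]
orientation: [[-0.962, -0.274, -0.001], [-0.274, 0.962, 0.0], [0.001, 0.001, -1.0]]
ft_force: [-2.0, 0.6, 0.6]
grip_width: 42.7
```

```bash
python3 -c "
from h import *
go((583.7,-38,230,106.1),(583.7,-38,140,106.1))"
```

```text
t 3.23 [583.2 -37.6 230.9] psi 105.9 w 42.7 F [-2.   0.6  0.6] tilt [-0.001  0.   ]
twist -0.02 travel [-0.01 -0.01  0.02]
twist -0.00 travel [-0.   0.   1.8]
```

Request:
arm_command --pt "0 0 0.4" --pt "0 0 0.5" --pt "0 0 0.5" --pt "0 0 0.3" --pt "0 0 0.12" --pt "0 0 0" --pt "0 0 0" --twist '[0, 0, 0, 0, 0, 0, 0]'

```text
clock: 4.1
position: [584.6, -37.3, 141.4]
orientation: [[-0.961, -0.276, 0.002], [-0.276, 0.961, -0.0], [-0.002, -0.001, -1.0]]
ft_force: [-0.1, 0.6, 0.2]
grip_width: 42.5
```

Request:
arm_command --pt "0 0 0" --pt "0 0 0" --pt "0 0 0" --pt "0 0 0" --pt "0 0 0" --pt "0 0 0" --twist '[0, 0, 0, 0, 0, 0]' --fingers -1

```text
clock: 4.85
position: [584.6, -37.3, 141.2]
orientation: [[-0.961, -0.276, 0.002], [-0.276, 0.961, -0.0], [-0.002, -0.001, -1.0]]
ft_force: [-0.2, 0.1, 5.3]
grip_width: 12.6
```

Request:
arm_command --pt "0 0 -0.1" --pt "0 0 -0.2" --pt "0 0 -0.4" --pt "0 0 -0.5" --pt "0 0 -0.5" --pt "0 0 -0.5" --pt "0 0 -0.2" --pt "0 0 0" --pt "0 0 0" --twist '[0, 0, 0, 0, 0, 0, 0, 0, 0]'

```text
clock: 5.98
position: [583.3, -37.1, 259.0]
orientation: [[-0.961, -0.276, -0.002], [-0.276, 0.961, 0.0], [0.002, 0.001, -1.0]]
ft_force: [-1.0, 0.2, -3.6]
grip_width: 13.2
```

```bash
python3 - <<'E'
from h import *
import cv2
go((574,325,260,105.9),(574,325,153,105.9))
cv2.imwrite('pics/s1.png',cams.grab_frame('scene')[:,:,::-1][120:400,200:580])
E
```

```text
t 5.97 [583.3 -37.1 259. ] psi 106.0 w 13.2 F [-1.   0.2 -3.6] tilt [-0.002  0.   ]
twist 0.02 travel [-1.8   7.02 -0.02]
twist -0.00 travel [-0.    0.    2.14]
```

View pics/s1.png

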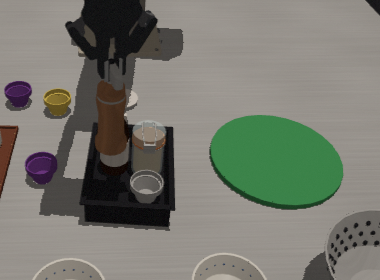

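The mill is lifted and hangs upright, at crop (113,120). The caddy is undisturbed. Next I carry it to the board.

Request:
arm_command --pt "-0.05 0.2 0" --pt "-0.1 0.4 0" --pt "-0.15 0.6 0" --pt "-0.15 0.6 0" --pt "-0.15 0.6 0" --pt "-0.15 0.6 0" --pt "-0.15 0.6 0" --pt "-0.15 0.6 0" --pt "-0.15 0.6 0" --pt "-0.15 0.6 0" --pt "-0.15 0.6 0" --pt "-0.15 0.6 0" --pt "-0.15 0.6 0" --pt "-0.1 0.3 0" --pt "0 0.12 0" --pt "0 0 0" --pt "0 0 0" --twist '[0, 0, 0, 0, 0, 0, 0, 0, 0, 0, 0, 0, 0, 0, 0, 0, 0]'

```text
clock: 8.15
position: [570.3, 354.2, 260.4]
orientation: [[-0.961, -0.275, 0.0], [-0.275, 0.961, -0.0], [0.0, -0.0, -1.0]]
ft_force: [-0.8, 0.2, -3.3]
grip_width: 12.7
```

Request:
arm_command --pt "0 0 0.2" --pt "0 0 0.4" --pt "0 0 0.5" --pt "0 0 0.5" --pt "0 0 0.3" --pt "0 0 0.1" --pt "0 0 0.04" --pt "0 0 0.04" --pt "0 0 0" --pt "0 0 0" --twist '[0, 0, 0, 0, 0, 0, 0, 0, 0, 0]'

```text
clock: 9.4
position: [570.3, 355.3, 156.9]
orientation: [[-0.961, -0.276, 0.001], [-0.276, 0.961, 0.0], [-0.001, 0.0, -1.0]]
ft_force: [0.4, -0.7, -3.3]
grip_width: 13.1
```

```bash
python3 -c "
from h import *
go((574,325,152.5,106))"
```

```text
t 9.40 [570.3 355.3 156.9] psi 106.0 w 13.1 F [ 0.4 -0.7 -3.3] tilt [0.001 0.   ]
twist 0.00 travel [ 0.1  -0.6   0.09]
```

Request:
arm_command --pt "0 0 0.03" --pt "0 0 0.03" --pt "0 0 0.03" --pt "0 0 0" --pt "0 0 0" --twist '[0, 0, 0, 0, 0]'

```text
clock: 10.02
position: [570.4, 355.4, 152.2]
orientation: [[-0.961, -0.276, 0.001], [-0.276, 0.961, 0.0], [-0.001, 0.0, -1.0]]
ft_force: [1.0, 1.2, 0.7]
grip_width: 13.1
```

Request:
arm_command --pt "0 0 0" --pt "0 0 0" --pt "0 0 0" --pt "0 0 0" --pt "0 0 -0.2" --pt "0 0 -0.4" --pt "0 0 -0.6" --pt "0 0 -0.6" --pt "0 0 -0.2" --pt "0 0 0" --twist '[0, 0, 0, 0, 0, 0, 0, 0, 0, 0]' --fingers 0

```text
clock: 11.28
position: [570.6, 355.5, 253.2]
orientation: [[-0.961, -0.276, 0.002], [-0.276, 0.961, 0.001], [-0.002, 0.0, -1.0]]
ft_force: [-1.0, 0.1, 0.6]
grip_width: 42.5
```

```bash
python3 - <<'E'
from h import *
import cv2
go((516.2,-29.5,240,106),(516.2,-29.5,143,106))
cv2.imwrite('pics/s2.png',cams.grab_frame('scene')[:,:,::-1][120:400,200:580])
E
```

```text
t 11.28 [570.6 355.5 253.2] psi 106.0 w 42.5 F [-1.   0.1  0.6] tilt [0.002 0.001]
twist 0.00 travel [ 3.17 -7.1   0.26]
twist 0.00 travel [-0.    0.    1.94]
```

View pics/s2.png

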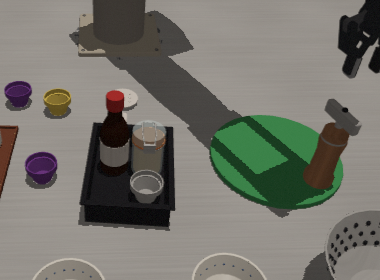

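```bash
python3 - <<'E'
from h import *
print(pr('scene',(570.4,355.4,14))-[200,120],pr('scene',(570.4,355.4,179))-[200,120])
print(un('scene',315,216,176))
E
```

```text
[317.2 179. ] [345.1 110.6]
[518.9 -28. ]
```

Request:
arm_command --pt "0.1 -0.4 0" --pt "0.27 -0.6 0" --pt "0.27 -0.6 0" --pt "0.27 -0.6 0" --pt "0.27 -0.6 0" --pt "0.27 -0.6 0" --pt "0.27 -0.6 0" --pt "0.27 -0.6 0" --pt "0.27 -0.6 0" --pt "0.27 -0.6 0" --pt "0.27 -0.6 0" --pt "0.27 -0.5 0.1" --pt "0.1 -0.2 0.16" --pt "0 0 0" --pt "0 0 0" --twist '[0, 0, 0, 0, 0, 0, 0, 0, 0, 0, 0, 0, 0, 0, 0]' --fingers 0.5

```text
clock: 13.2
position: [515.6, -29.1, 238.5]
orientation: [[-0.961, -0.276, -0.001], [-0.276, 0.961, 0.0], [0.0, 0.001, -1.0]]
ft_force: [-0.4, -0.1, 0.8]
grip_width: 64.1
```

```bash
python3 - <<'E'
from h import *
go((516.5,-29.5,240,106),(516.5,-29.5,143,106))
E
```

```text
t 13.20 [515.6 -29.1 238.5] psi 106.0 w 64.1 F [-0.4 -0.1  0.8] tilt [-0.001  0.   ]
twist 0.01 travel [-0.02 -0.01 -0.03]
twist 0.00 travel [-0.    0.    1.94]
```

The mill stands upright: its outline matches the projected vertical. Down onto the bottle cap.

Request:
arm_command --pt "-0.02 0 0.4" --pt "0 0 0.5" --pt "0 0 0.5" --pt "0 0 0.3" --pt "0 0 0.2" --pt "0 0 0" --pt "0 0 0" --twist '[0, 0, 0, 0, 0, 0, 0]'

```text
clock: 14.08
position: [517.3, -29.5, 144.7]
orientation: [[-0.961, -0.276, 0.001], [-0.276, 0.961, -0.0], [-0.001, -0.001, -1.0]]
ft_force: [0.5, -0.2, -0.3]
grip_width: 63.8
```

Request:
arm_command --pt "0 0 0" --pt "0 0 0" --pt "0 0 0" --pt "0 0 0" --pt "0 0 0" --pt "0 0 0" --twist '[0, 0, 0, 0, 0, 0]' --fingers -1

```text
clock: 14.82
position: [517.2, -29.4, 144.7]
orientation: [[-0.961, -0.276, 0.001], [-0.276, 0.961, 0.0], [-0.001, -0.0, -1.0]]
ft_force: [-0.9, 2.1, 4.7]
grip_width: 30.4
```

Request:
arm_command --pt "0 0 -0.1" --pt "0 0 -0.2" --pt "0 0 -0.4" --pt "0 0 -0.5" --pt "0 0 -0.5" --pt "0 0 -0.5" --pt "0 0 -0.2" --pt "0 0 0" --pt "0 0 0" --twist '[0, 0, 0, 0, 0, 0, 0, 0, 0]'

```text
clock: 15.95
position: [516.0, -29.4, 262.4]
orientation: [[-0.961, -0.276, -0.002], [-0.276, 0.961, 0.0], [0.002, 0.001, -1.0]]
ft_force: [-0.2, -0.3, -3.8]
grip_width: 30.3
```

```bash
python3 - <<'E'
from h import *
go((445,335,262,106),(445,335,155,106))
E
```

```text
t 15.95 [516.  -29.4 262.4] psi 106.0 w 30.3 F [-0.2 -0.3 -3.8] tilt [-0.002  0.   ]
twist 0.00 travel [-0.64  7.4   0.01]
twist 0.00 travel [-0.    0.    2.14]
```

Request:
arm_command --pt "-0.05 0.2 0" --pt "-0.05 0.4 0" --pt "-0.05 0.6 0" --pt "-0.05 0.6 0" --pt "-0.05 0.6 0" --pt "-0.05 0.6 0" --pt "-0.05 0.6 0" --pt "-0.05 0.6 0" --pt "-0.05 0.6 0" --pt "-0.05 0.6 0" --pt "-0.05 0.6 0" --pt "-0.05 0.6 0" --pt "-0.05 0.6 0" --pt "0 0.2 0" --pt "0 0 0" --pt "0 0 0" --twist '[0, 0, 0, 0, 0, 0, 0, 0, 0, 0, 0, 0, 0, 0, 0, 0]'

```text
clock: 17.95
position: [445.9, 334.4, 263.6]
orientation: [[-0.961, -0.276, -0.0], [-0.276, 0.961, -0.001], [0.0, -0.001, -1.0]]
ft_force: [-0.5, -0.2, -4.4]
grip_width: 30.3
```

Request:
arm_command --pt "0 0 0.2" --pt "0 0 0.4" --pt "0 0 0.5" --pt "0 0 0.5" --pt "0 0 0.3" --pt "0 0 0.1" --pt "0 0 0.04" --pt "0 0 0.04" --pt "0 0 0.03" --pt "0 0 0" --pt "0 0 0" --twist '[0, 0, 0, 0, 0, 0, 0, 0, 0, 0, 0]'

```text
clock: 19.32
position: [445.9, 335.2, 158.5]
orientation: [[-0.961, -0.276, 0.0], [-0.276, 0.961, 0.0], [-0.0, 0.0, -1.0]]
ft_force: [0.3, -0.1, -3.1]
grip_width: 30.7
```

Request:
arm_command --pt "0 0 0.02" --pt "0 0 0.02" --pt "0 0 0.02" --pt "0 0 0" --pt "0 0 0" --twist '[0, 0, 0, 0, 0]'

```text
clock: 19.95
position: [446.0, 335.3, 155.8]
orientation: [[-0.961, -0.276, 0.001], [-0.276, 0.961, 0.0], [-0.001, 0.0, -1.0]]
ft_force: [-0.9, 0.0, 1.3]
grip_width: 30.5
```

Request:
arm_command --pt "0 0 0" --pt "0 0 0" --pt "0 0 0" --pt "0 0 0" --pt "0 0 -0.2" --pt "0 0 -0.4" --pt "0 0 -0.6" --pt "0 0 -0.6" --pt "0 0 -0.2" --pt "0 0 0" --pt "0 0 0" --pt "0 0 0" --twist '[0, 0, 0, 0, 0, 0, 0, 0, 0, 0.8, 0.8, 0.73]' --fingers 0.5

```text
clock: 21.45
position: [445.6, 335.0, 255.1]
orientation: [[-0.999, 0.049, -0.0], [0.049, 0.999, -0.0], [0.0, -0.0, -1.0]]
ft_force: [-1.2, 1.0, -0.6]
grip_width: 64.3
```

```bash
python3 - <<'E'
from h import *
import cv2
go((522,33.3,200,87.4),(522,33.3,67,87.4))
t=cams.grab_frame('top')[:,:,::-1]
cv2.imwrite('pics/t2.png',cv2.resize(t[117:237,275:375],None,fx=5,fy=5,interpolation=cv2.INTER_CUBIC))
E
```

```text
t 21.45 [445.6 335.  255.1] psi 87.2 w 64.3 F [-1.2  1.  -0.6] tilt [-0. -0.]
twist -0.03 travel [-1.8  -5.96  1.1 ]
twist -0.00 travel [0.   0.   2.66]
```

View pics/t2.png

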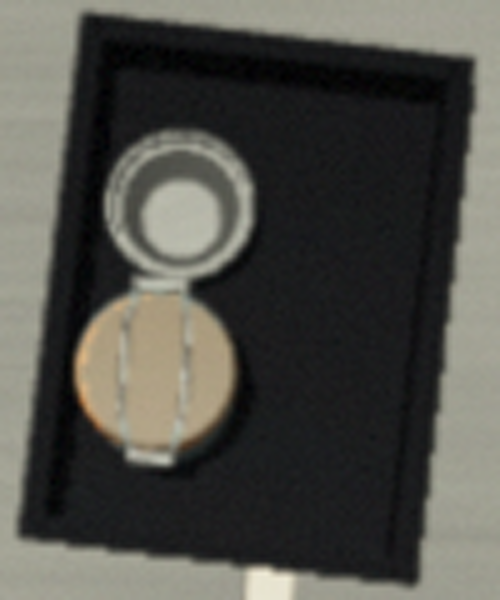

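The mill and bottle are out. The jar, at (157,370), and the cup, at (180,204), have not moved. On to the jar.

Request:
arm_command --pt "-0.18 -0.36 0" --pt "-0.18 -0.6 0" --pt "-0.18 -0.6 0" --pt "-0.18 -0.6 0.1" --pt "-0.18 -0.6 0.2" --pt "-0.18 -0.6 0.2" --pt "-0.18 -0.6 0.2" --pt "-0.18 -0.6 0.2" --pt "-0.18 -0.6 0.1" --pt "-0.18 -0.6 0.1" --pt "0 -0.2 0" --pt "0 0 0" --pt "0 0 0" --twist '[0, 0, 0, 0, 0, 0, 0, 0, 0, 0, 0, 0, 0]' --fingers 1

```text
clock: 23.12
position: [522.0, 33.9, 200.6]
orientation: [[-0.999, 0.045, 0.0], [0.045, 0.999, 0.0], [-0.0, 0.0, -1.0]]
ft_force: [0.1, 0.8, -0.1]
grip_width: 85.4
```

```bash
python3 - <<'E'
from h import *
go((522,33.3,200,87.4),(522,33.3,67,87.4))
E
```

```text
t 23.12 [522.   33.9 200.6] psi 87.4 w 85.4 F [ 0.1  0.8 -0.1] tilt [0. 0.]
twist 0.00 travel [-0.   -0.01  0.01]
twist -0.00 travel [0.   0.   2.66]
```

Request:
arm_command --pt "0 0 0.3" --pt "0 0 0.5" --pt "0 0 0.5" --pt "0 0 0.5" --pt "0 0 0.4" --pt "0 0 0.3" --pt "0 0 0.16" --pt "0 0 0" --pt "0 0 0" --twist '[0, 0, 0, 0, 0, 0, 0, 0, 0]'

```text
clock: 24.25
position: [522.8, 33.3, 68.1]
orientation: [[-0.999, 0.046, 0.001], [0.046, 0.999, -0.0], [-0.001, 0.0, -1.0]]
ft_force: [0.4, -0.7, 0.6]
grip_width: 85.5
```

Request:
arm_command --pt "0 0 0" --pt "0 0 0" --pt "0 0 0" --pt "0 0 0" --pt "0 0 0" --twist '[0, 0, 0, 0, 0]' --fingers -1

```text
clock: 24.88
position: [522.9, 33.4, 68.5]
orientation: [[-0.999, 0.046, 0.002], [0.046, 0.999, 0.0], [-0.002, 0.0, -1.0]]
ft_force: [-1.2, 1.5, 5.2]
grip_width: 60.3
```

Request:
arm_command --pt "0 0 -0.1" --pt "0 0 -0.2" --pt "0 0 -0.3" --pt "0 0 -0.5" --pt "0 0 -0.5" --pt "0 0 -0.3" --pt "0 0 -0.1" --pt "0 0 0" --pt "0 0 0" --twist '[0, 0, 0, 0, 0, 0, 0, 0, 0]'

```text
clock: 26.0
position: [521.3, 33.3, 166.1]
orientation: [[-0.999, 0.046, -0.002], [0.046, 0.999, 0.0], [0.002, -0.0, -1.0]]
ft_force: [-0.9, 0.0, -3.6]
grip_width: 60.6
```

```bash
python3 - <<'E'
from h import *
go((495,215,167,87.4),(495,215,80,87.4))
E
```

```text
t 26.00 [521.3  33.3 166.1] psi 87.4 w 60.6 F [-0.9  0.  -3.6] tilt [-0.002  0.   ]
twist -0.00 travel [ 0.69  3.61 -0.02]
twist -0.00 travel [0.   0.   1.74]
```

Request:
arm_command --pt "0.1 0.3 0" --pt "0.1 0.5 0" --pt "0.1 0.5 0" --pt "0.1 0.5 0" --pt "0.1 0.5 0" --pt "0.1 0.5 0" --pt "0.1 0.5 0" --pt "0 0.31 0" --pt "0 0 0" --pt "0 0 0" --pt "0 0 0.2" --pt "0 0 0.4" --pt "0 0 0.4" --pt "0 0 0.3" --pt "0 0 0.2" --pt "0 0 0.1" --pt "0 0 0.04" --pt "0 0 0" --pt "0 0 0" --twist '[0, 0, 0, 0, 0, 0, 0, 0, 0, 0, 0, 0, 0, 0, 0, 0, 0, 0, 0]'

```text
clock: 28.38
position: [495.8, 215.4, 85.9]
orientation: [[-0.999, 0.046, 0.001], [0.046, 0.999, 0.0], [-0.001, 0.0, -1.0]]
ft_force: [-0.2, 0.5, -3.3]
grip_width: 60.5
```

Request:
arm_command --pt "0 0 0.05" --pt "0 0 0.04" --pt "0 0 0.02" --pt "0 0 0.02" --pt "0 0 0" --pt "0 0 0" --twist '[0, 0, 0, 0, 0, 0]'

```text
clock: 29.12
position: [495.7, 215.2, 79.5]
orientation: [[-0.999, 0.046, 0.001], [0.046, 0.999, 0.0], [-0.001, 0.0, -1.0]]
ft_force: [-2.6, -1.1, 4.7]
grip_width: 60.5
```

Request:
arm_command --pt "0 0 0" --pt "0 0 0" --pt "0 0 0" --pt "0 0 -0.2" --pt "0 0 -0.4" --pt "0 0 -0.5" --pt "0 0 -0.5" --pt "0 0 -0.2" --pt "0 0 0" --pt "0 0 0" --pt "0 0 0" --pt "0 0 0" --pt "0 0 0" --pt "0 0 0" --pt "0 0 0" --pt "0 0 0" --pt "0 0 0" --twist '[0, 0, 0, 0, 0, 0, 0.9, 0.9, 0.9, 0.9, 0.9, 0.9, 0.9, 0.9, 0.9, 0.9, 0.9]' --fingers 1

```text
clock: 31.25
position: [495.6, 215.3, 169.6]
orientation: [[-0.138, 0.99, 0.001], [0.99, 0.138, 0.0], [0.0, 0.001, -1.0]]
ft_force: [-0.8, 1.0, 0.1]
grip_width: 85.3
```

```bash
python3 - <<'E'
from h import *
go((596,26.3,150,-6),(596,26.3,27,-6))
E
```

```text
t 31.25 [495.6 215.3 169.6] psi 7.9 w 85.3 F [-0.8  1.   0.1] tilt [0.001 0.   ]
twist 1.74 travel [-3.55  2.39  0.39]
twist 0.00 travel [0.   0.   2.46]
```

Request:
arm_command --pt "0 0 0" --pt "0 0 0" --pt "-0.25 0.2 0" --pt "-0.5 0.3 0" --pt "-0.5 0.3 0" --pt "-0.5 0.3 0.1" --pt "-0.5 0.3 0.1" --pt "-0.5 0.3 0.1" --pt "-0.5 0.4 0.1" --pt "-0.3 0.29 0" --pt "0 0 0" --pt "0 0 0" --twist '[0.87, 0.87, 0, 0, 0, 0, 0, 0, 0, 0, 0, 0]' --fingers 0.7

```text
clock: 32.75
position: [596.4, 27.0, 149.0]
orientation: [[0.099, 0.995, -0.0], [0.995, -0.099, 0.0], [0.0, -0.0, -1.0]]
ft_force: [-0.1, 0.5, -0.1]
grip_width: 72.9
```

```bash
python3 - <<'E'
from h import *
go((596,26.3,150,-6),(596,26.3,27,-6))
E
```

```text
t 32.75 [596.4  27.  149. ] psi -5.7 w 72.9 F [-0.1  0.5 -0.1] tilt [-0.  0.]
twist 0.04 travel [-0.02 -0.01 -0.02]
twist 0.00 travel [0.   0.   2.46]
```

Request:
arm_command --pt "0 0 0.3" --pt "0 0 0.5" --pt "0 0 0.5" --pt "0 0 0.5" --pt "0 0 0.4" --pt "0 0 0.2" --pt "0 0 0.06" --pt "0 0 0" --pt "0 0 0" --twist '[0, 0, 0, 0, 0, 0, 0, 0, 0]'

```text
clock: 33.88
position: [597.4, 26.6, 26.9]
orientation: [[0.1, 0.995, 0.002], [0.995, -0.1, -0.0], [0.0, 0.002, -1.0]]
ft_force: [0.4, -0.6, 0.2]
grip_width: 72.4
```

```bash
python3 - <<'E'
from h import *
import cv2
go((596,26.3,27,-6))
t=cams.grab_frame('scene')[:,:,::-1]
cv2.imwrite('pics/s3.png',cv2.resize(t[200:360,270:400],None,fx=4,fy=4,interpolation=cv2.INTER_CUBIC)[:600])
E
```

```text
t 33.88 [597.4  26.6  26.9] psi -5.7 w 72.4 F [ 0.4 -0.6  0.2] tilt [ 0.002 -0.   ]
twist 0.03 travel [-0.01 -0.03 -0.  ]
```

View pics/s3.png

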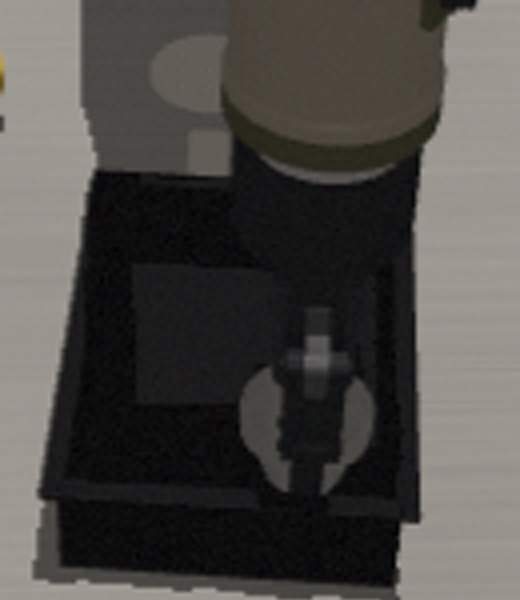

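The fingers straddle the cup, which shows at (307,425) with the near finger over its middle. Close and lift.

Request:
arm_command --pt "0 0 0" --pt "0 0 0" --pt "0 0 0" --pt "0 0 0" --pt "0 0 0" --twist '[0, 0, 0, 0, 0]' --fingers -1

```text
clock: 34.55
position: [597.6, 26.6, 27.3]
orientation: [[0.1, 0.995, 0.002], [0.995, -0.1, -0.0], [0.0, 0.002, -1.0]]
ft_force: [-0.7, -0.1, 5.2]
grip_width: 58.1
```

Request:
arm_command --pt "0 0 -0.1" --pt "0 0 -0.2" --pt "0 0 -0.3" --pt "0 0 -0.4" --pt "0 0 -0.5" --pt "0 0 -0.5" --pt "0 0 -0.3" --pt "0 0 -0.1" --pt "0 0 0" --pt "0 0 0" --twist '[0, 0, 0, 0, 0, 0, 0, 0, 0, 0]'

```text
clock: 35.8
position: [595.8, 26.7, 144.5]
orientation: [[0.1, 0.995, -0.002], [0.995, -0.1, 0.0], [-0.0, -0.002, -1.0]]
ft_force: [-0.1, 0.4, -0.9]
grip_width: 58.4
```

```bash
python3 - <<'E'
from h import *
import cv2
t=cams.grab_frame('scene')[:,:,::-1]
cv2.imwrite('pics/s4.png',cv2.resize(t[180:340,120:400],None,fx=2.8,fy=2.8,interpolation=cv2.INTER_CUBIC))
go((607.5,-287,147,-5.7),(607.5,-287,42,-5.7))
E
```

```text
t 35.85 [595.7  26.7 144.5] psi -5.7 w 58.0 F [-1.   0.1 -0.7] tilt [-0.002  0.   ]
twist -0.01 travel [-6.22  0.86 -0.05]
twist -0.00 travel [0.  0.  2.1]
```

View pics/s4.png

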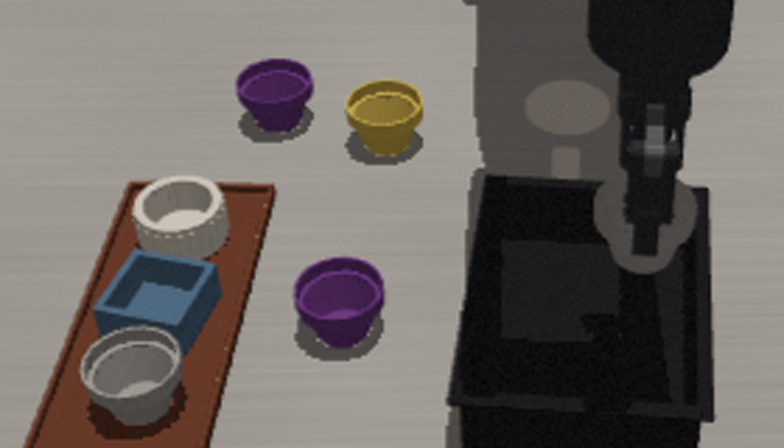

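Request:
arm_command --pt "-0.3 0.08 0" --pt "-0.5 0.08 0" --pt "-0.6 0.08 0" --pt "-0.6 0.08 0" --pt "-0.6 0.08 0" --pt "-0.6 0.08 0" --pt "-0.6 0.08 0" --pt "-0.6 0.08 0" --pt "-0.6 0.08 0" --pt "-0.6 0.08 0" --pt "-0.42 0.06 0" --pt "-0.2 0 0" --pt "0 0 0" --pt "0 0 0.2" --pt "0 0 0.4" --pt "0 0 0.3" --pt "0 0 0.2" --pt "0 0 0" --pt "0 0 0" --twist '[0, 0, 0, 0, 0, 0, 0, 0, 0, 0, 0, 0, 0, 0, 0, 0, 0, 0, 0]'

```text
clock: 38.22
position: [608.6, -287.3, 91.4]
orientation: [[0.1, 0.995, 0.001], [0.995, -0.1, -0.0], [-0.0, 0.001, -1.0]]
ft_force: [-0.5, 1.4, -0.8]
grip_width: 58.3
```

```bash
python3 - <<'E'
from h import *
import cv2
t=cams.grab_frame('scene')[:,:,::-1]
cv2.imwrite('pics/s5.png',cv2.resize(t[220:360,120:230],None,fx=4,fy=4,interpolation=cv2.INTER_CUBIC))
go((607.5,-287,42,-5.7))
E
```

```text
t 38.27 [ 608.7 -287.4   91.7] psi -5.7 w 58.6 F [ 0.4 -0.6 -0.6] tilt [ 0.001 -0.001]
twist -0.01 travel [ 0.01 -0.03  0.99]
```

View pics/s5.png

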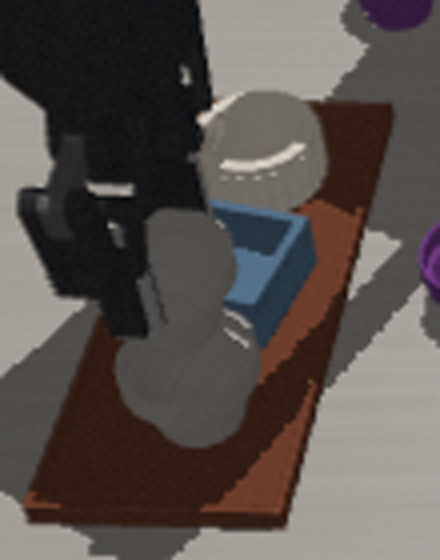

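```bash
python3 - <<'E'
from h import *
f=lambda X:((pr('scene',X)-[120,220]+.5)*4-.5).round(0)
a=np.linspace(0,2*np.pi,73)
def box(x,y,z,r): 
    P=np.array([f((x+r*np.cos(t),y+r*np.sin(t),z)) for t in a]);return P.min(0),P.max(0)
for d in(-287.5,-284):
    print(d,'cup rim',box(608,d,107.4,30),'foot',box(608,d,67.4,18),'mate rim',box(608,d,46,30),'mate foot',box(608,d,6,18),'shoulder low',box(608,d,95.4,30))
print('finger tip near',f((645,-290,97)), 'ramekin', f((450.3,-287,40)))
E
```

```text
-287.5 cup rim (array([ 81., 206.]), array([232., 308.])) foot (array([132., 292.]), array([219., 354.])) mate rim (array([113., 307.]), array([256., 410.])) mate foot (array([160., 388.]), array([244., 450.])) shoulder low (array([ 87., 226.]), array([237., 329.]))
-284 cup rim (array([ 89., 206.]), array([240., 308.])) foot (array([140., 292.]), array([228., 354.])) mate rim (array([121., 307.]), array([264., 410.])) mate foot (array([168., 388.]), array([252., 450.])) shoulder low (array([ 96., 226.]), array([245., 329.]))
finger tip near [136. 339.] ramekin [252. 129.]
```

Scene crop: the held cup (right edge 237) matches the commanded pose, and the mate spans 117 to 262, which puts the cup about 1-2 mm too far toward -y. I shift it 1 mm and lower it.

Request:
arm_command --pt "0.02 -0.01 0.1" --pt "0 0 0.2" --pt "0 0 0.2" --pt "0 0 0.15" --pt "0 0 0.1" --pt "0 0 0.06" --pt "0 0 0.04" --pt "0 0 0" --pt "0 0 0" --twist '[0, 0, 0, 0, 0, 0, 0, 0, 0]'

```text
clock: 39.4
position: [608.0, -286.1, 48.6]
orientation: [[0.1, 0.995, 0.0], [0.995, -0.1, -0.0], [-0.0, 0.0, -1.0]]
ft_force: [0.6, 1.0, -0.4]
grip_width: 57.9
```

Request:
arm_command --pt "0 0 0.03" --pt "0 0 0.03" --pt "0 0 0.02" --pt "0 0 0" --pt "0 0 0" --twist '[0, 0, 0, 0, 0]'

```text
clock: 40.02
position: [607.8, -286.1, 44.3]
orientation: [[0.1, 0.995, -0.0], [0.995, -0.1, 0.0], [-0.0, -0.0, -1.0]]
ft_force: [-1.1, -1.0, -0.0]
grip_width: 58.1
```

Request:
arm_command --pt "0 0 0.02" --pt "0 0 0.02" --pt "0 0 0.01" --pt "0 0 0" --pt "0 0 0" --twist '[0, 0, 0, 0, 0]'

```text
clock: 40.65
position: [607.8, -286.6, 42.5]
orientation: [[0.1, 0.995, 0.0], [0.995, -0.1, -0.001], [-0.001, 0.0, -1.0]]
ft_force: [-4.2, -1.9, 5.3]
grip_width: 58.1
```

Request:
arm_command --pt "0 0 0" --pt "0 0 0" --pt "0 0 0" --pt "0 0 -0.1" --pt "0 0 -0.3" --pt "0 0 -0.5" --pt "0 0 -0.5" --pt "0 0 -0.5" --pt "0 0 -0.5" --pt "0 0 -0.2" --pt "0.3 0 0" --pt "0.6 0 0" --pt "0.6 0 0" --pt "0.6 0 0" --pt "0.6 0 0" --pt "0.6 0 0" --pt "0.3 0 0" --pt "0 0 0" --twist '[0, 0, 0, 0, 0, 0, 0, 0, 0, 0, 0, 0, 0, 0, 0, 0, 0, 0]' --fingers 0.8

```text
clock: 42.9
position: [625.4, -105.7, 170.9]
orientation: [[0.098, 0.995, -0.001], [0.995, -0.098, 0.0], [0.0, -0.001, -1.0]]
ft_force: [-0.1, -0.1, -0.4]
grip_width: 77.1
```

```bash
python3 - <<'E'
from h import *
import cv2
t=cams.grab_frame('scene')[:,:,::-1]
u=cams.grab_frame('top')[:,:,::-1]
A=cv2.resize(t[230:360,120:230],None,fx=4,fy=4,interpolation=cv2.INTER_CUBIC)
B=cv2.resize(u[120:250,430:500],None,fx=4,fy=4,interpolation=cv2.INTER_CUBIC)
cv2.imwrite('pics/s6.png',np.hstack([A,B]))
go((495.7,215.2,190,87.4),(495.7,215.2,79,87.4))
E
```

```text
t 43.00 [ 625.6 -107.4  171.4] psi -5.7 w 76.7 F [0.5 0.6 1.2] tilt [-0.001 -0.   ]
twist -11.64 travel [ 2.89  6.33 -0.37]
twist -0.00 travel [0.   0.   2.22]
```

View pics/s6.png

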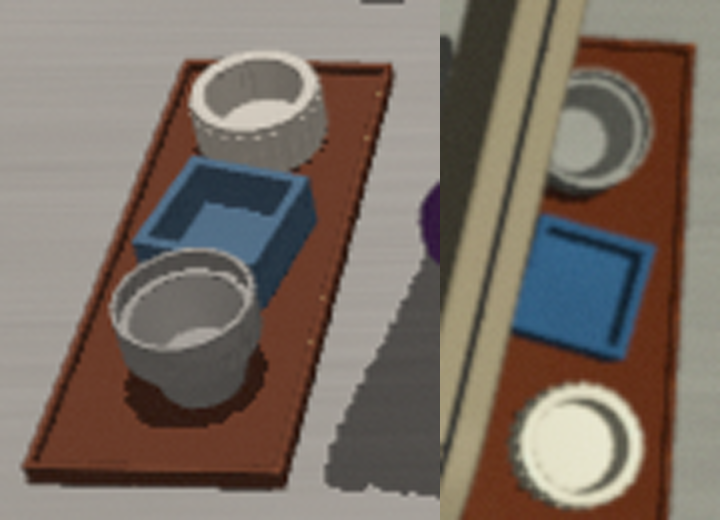

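The cup is nested level in the mate, with the double collar visible at (185,310), and the dish and ramekin are untouched. Now I return the jar, going to it first.

Request:
arm_command --pt "0 0 0" --pt "0 0 0" --pt "0 0 0" --pt "0 0 0" --pt "0 0 0" --pt "0 0 0" --pt "0 0 0" --pt "0 0 0" --pt "0 0 0" --pt "0 0 0" --pt "0 0 0" --pt "0 0 0" --pt "0 0 0" --twist '[-0.9, -0.9, -0.9, -0.9, -0.9, -0.9, -0.9, -0.9, -0.9, -0.9, -0.9, -0.9, -0.84]' --fingers 1

```text
clock: 44.62
position: [625.6, -108.5, 171.6]
orientation: [[-0.999, 0.043, -0.0], [0.043, 0.999, -0.0], [0.0, -0.0, -1.0]]
ft_force: [0.4, 1.0, -1.3]
grip_width: 85.3
```

Request:
arm_command --pt "0.2 0.3 -0.1" --pt "0.25 0.6 -0.1" --pt "0.25 0.6 -0.1" --pt "0.25 0.6 0" --pt "0.25 0.6 0" --pt "0.25 0.6 0" --pt "0.25 0.6 0" --pt "0.25 0.6 0" --pt "0.25 0.6 0" --pt "0.25 0.6 0" --pt "0.25 0.4 0" --pt "0.19 0.23 0" --pt "0 0 0" --pt "0 0 0" --twist '[0, 0, 0, 0, 0, 0, 0, 0, 0, 0, 0, 0, 0, 0]'

```text
clock: 46.38
position: [496.2, 215.2, 186.9]
orientation: [[-0.999, 0.047, 0.0], [0.047, 0.999, -0.0], [-0.0, -0.0, -1.0]]
ft_force: [0.0, 0.0, -0.5]
grip_width: 85.4
```

```bash
python3 - <<'E'
from h import *
go((495.7,215.2,190,87.4),(495.7,215.2,79.5,87.4))
E
```

```text
t 46.38 [496.2 215.2 186.9] psi 87.3 w 85.4 F [ 0.   0.  -0.5] tilt [ 0. -0.]
twist -0.01 travel [ 0.01 -0.   -0.06]
twist -0.00 travel [0.   0.   2.21]
```

Request:
arm_command --pt "0 0 0.3" --pt "0 0 0.5" --pt "0 0 0.5" --pt "0 0 0.4" --pt "0 0 0.3" --pt "0 0 0.15" --pt "0 0 0" --pt "0 0 0" --twist '[0, 0, 0, 0, 0, 0, 0, 0]'

```text
clock: 47.38
position: [496.6, 216.0, 80.1]
orientation: [[-0.999, 0.046, 0.001], [0.046, 0.999, 0.0], [-0.001, 0.0, -1.0]]
ft_force: [-0.0, 0.7, -0.4]
grip_width: 85.6
```

Request:
arm_command --pt "0 0 0" --pt "0 0 0" --pt "0 0 0" --pt "0 0 0" --pt "0 0 0" --twist '[0, 0, 0, 0, 0]' --fingers -1

```text
clock: 48.0
position: [496.9, 216.2, 80.5]
orientation: [[-0.999, 0.046, 0.002], [0.046, 0.999, 0.001], [-0.002, 0.001, -1.0]]
ft_force: [1.4, -0.1, 6.5]
grip_width: 60.3
```

Request:
arm_command --pt "0 0 -0.1" --pt "0 0 -0.2" --pt "0 0 -0.3" --pt "0 0 -0.5" --pt "0 0 -0.5" --pt "0 0 -0.2" --pt "0 0 -0.1" --pt "0 0 0" --pt "0 0 0" --twist '[0, 0, 0, 0, 0, 0, 0, 0, 0]'

```text
clock: 49.12
position: [495.3, 215.6, 173.1]
orientation: [[-0.999, 0.046, -0.002], [0.046, 0.999, -0.001], [0.002, -0.001, -1.0]]
ft_force: [-0.1, 0.2, -2.1]
grip_width: 60.5
```

```bash
python3 - <<'E'
from h import *
go((522.4,33.4,170,87.4),(522.4,33.4,68.4,87.4))
E
```

```text
t 49.12 [495.3 215.6 173.1] psi 87.4 w 60.5 F [-0.1  0.2 -2.1] tilt [-0.002 -0.001]
twist -0.00 travel [-0.71 -3.62  0.06]
twist -0.00 travel [0.   0.   2.03]
```

Request:
arm_command --pt "-0.1 -0.3 0" --pt "-0.1 -0.5 0" --pt "-0.1 -0.5 0" --pt "-0.1 -0.5 0" --pt "-0.1 -0.5 0" --pt "-0.1 -0.5 0" --pt "-0.1 -0.5 0" --pt "-0.01 -0.32 0" --pt "0 0 0" --pt "0 0 0" --twist '[0, 0, 0, 0, 0, 0, 0, 0, 0, 0]'

```text
clock: 50.38
position: [522.9, 33.7, 174.2]
orientation: [[-0.999, 0.046, -0.0], [0.046, 0.999, 0.0], [0.0, 0.0, -1.0]]
ft_force: [0.4, 0.5, -2.4]
grip_width: 60.6
```

Request:
arm_command --pt "0 0 0.2" --pt "0 0 0.4" --pt "0 0 0.4" --pt "0 0 0.4" --pt "0 0 0.3" --pt "0 0 0.15" --pt "0 0 0.1" --pt "0 0 0" --pt "0 0 0" --twist '[0, 0, 0, 0, 0, 0, 0, 0, 0]'

```text
clock: 51.5
position: [523.6, 33.4, 77.5]
orientation: [[-0.999, 0.046, 0.001], [0.046, 0.999, -0.0], [-0.001, 0.0, -1.0]]
ft_force: [0.7, 0.5, -2.5]
grip_width: 60.0
```

Bottom should be near 69.3.

Request:
arm_command --pt "0 0 0.06" --pt "0 0 0.05" --pt "0 0 0.03" --pt "0 0 0.02" --pt "0 0 0.02" --pt "0 0 0" --pt "0 0 0" --twist '[0, 0, 0, 0, 0, 0, 0]'

```text
clock: 52.38
position: [523.9, 33.4, 69.7]
orientation: [[-0.999, 0.046, 0.002], [0.046, 0.999, -0.0], [-0.002, -0.0, -1.0]]
ft_force: [-6.4, 0.1, 12.0]
grip_width: 60.3
```

Request:
arm_command --pt "0 0 0" --pt "0 0 0" --pt "0 0 0" --pt "0 0 0" --pt "0 0 -0.2" --pt "0 0 -0.4" --pt "0 0 -0.6" --pt "0 0 -0.6" --pt "0 0 -0.6" --pt "0 0 -0.6" --pt "0 0 -0.5" --pt "0 0 -0.2" --pt "0 0 0" --twist '[0, 0, 0, 0, 0, 0, 0, 0, 0, -0.6, -0.9, -0.83, 0]' --fingers 1

```text
clock: 54.0
position: [523.8, 33.4, 254.6]
orientation: [[-0.961, -0.275, 0.003], [-0.275, 0.961, -0.0], [-0.003, -0.001, -1.0]]
ft_force: [0.3, -0.3, -0.7]
grip_width: 85.4
```

```bash
python3 - <<'E'
from h import *
go((445.9,335.2,252,106),(445.9,335.2,155.7,106))
E
```

```text
t 54.00 [523.8  33.4 254.6] psi 106.0 w 85.4 F [ 0.3 -0.3 -0.7] tilt [ 0.003 -0.   ]
twist -0.00 travel [-0.17  6.23  0.05]
twist 0.00 travel [-0.    0.    1.93]
```

Request:
arm_command --pt "-0.02 0.3 0" --pt "-0.02 0.6 0" --pt "-0.02 0.6 0" --pt "-0.02 0.6 0" --pt "-0.02 0.6 0" --pt "-0.02 0.6 0" --pt "-0.02 0.6 0" --pt "-0.02 0.6 0" --pt "-0.01 0.6 0" --pt "0 0.6 0" --pt "0 0.4 0" --pt "0 0.13 0" --pt "0 0 0" --pt "0 0 0" --twist '[0, 0, 0, 0, 0, 0, 0, 0, 0, 0, 0, 0, 0, 0]' --fingers 0.5

```text
clock: 55.75
position: [445.6, 334.4, 252.8]
orientation: [[-0.961, -0.275, 0.0], [-0.275, 0.961, -0.0], [0.0, -0.0, -1.0]]
ft_force: [-0.0, -0.3, 0.5]
grip_width: 63.8
```

```bash
python3 - <<'E'
from h import *
go((445.9,335.2,155.7,106))
E
```

```text
t 55.75 [445.6 334.4 252.8] psi 106.0 w 63.8 F [-0.  -0.3  0.5] tilt [ 0. -0.]
twist -0.00 travel [-0.01  0.01  1.94]
```

Request:
arm_command --pt "0 0 0.4" --pt "0 0 0.5" --pt "0 0 0.5" --pt "0 0 0.3" --pt "0 0 0.2" --pt "0 0 0.04" --pt "0 0 0" --pt "0 0 0" --twist '[0, 0, 0, 0, 0, 0, 0, 0]'

```text
clock: 56.75
position: [445.8, 335.5, 156.8]
orientation: [[-0.961, -0.276, 0.001], [-0.276, 0.961, 0.001], [-0.002, 0.0, -1.0]]
ft_force: [-0.4, 0.4, -0.5]
grip_width: 64.0
```

Request:
arm_command --pt "0 0 0" --pt "0 0 0" --pt "0 0 0" --pt "0 0 0" --pt "0 0 0" --pt "0 0 0" --twist '[0, 0, 0, 0, 0, 0]' --fingers -1

```text
clock: 57.5
position: [445.6, 335.5, 156.4]
orientation: [[-0.961, -0.276, 0.001], [-0.276, 0.961, 0.001], [-0.001, 0.001, -1.0]]
ft_force: [-0.1, 1.1, 4.9]
grip_width: 30.8
```

Request:
arm_command --pt "0 0 -0.1" --pt "0 0 -0.2" --pt "0 0 -0.4" --pt "0 0 -0.5" --pt "0 0 -0.5" --pt "0 0 -0.3" --pt "0 0 -0.1" --pt "0 0 0" --pt "0 0 0" --twist '[0, 0, 0, 0, 0, 0, 0, 0, 0]'

```text
clock: 58.62
position: [444.8, 334.8, 259.5]
orientation: [[-0.961, -0.276, -0.002], [-0.276, 0.961, -0.001], [0.002, -0.001, -1.0]]
ft_force: [-0.9, 0.6, -4.1]
grip_width: 30.3
```

```bash
python3 - <<'E'
from h import *
go((516.5,-29.4,262,106),(516.5,-29.4,144.7,106))
E
```

```text
t 58.62 [444.8 334.8 259.5] psi 106.0 w 30.3 F [-0.9  0.6 -4.1] tilt [-0.002 -0.001]
twist 0.00 travel [ 0.63 -7.4  -0.05]
twist 0.00 travel [-0.    0.    2.35]
```

Request:
arm_command --pt "0 -0.2 -0.2" --pt "0.05 -0.4 -0.2" --pt "0.05 -0.6 -0.1" --pt "0.05 -0.6 0" --pt "0.05 -0.6 0" --pt "0.05 -0.6 0" --pt "0.05 -0.6 0" --pt "0.05 -0.6 0" --pt "0.05 -0.6 0" --pt "0.05 -0.6 0" --pt "0.05 -0.6 0" --pt "0.05 -0.6 0" --pt "0.05 -0.6 0" --pt "0.03 -0.2 0" --pt "0 0 0" --pt "0 0 0" --twist '[0, 0, 0, 0, 0, 0, 0, 0, 0, 0, 0, 0, 0, 0, 0, 0]'

```text
clock: 60.62
position: [517.0, -28.7, 286.1]
orientation: [[-0.961, -0.276, 0.0], [-0.276, 0.961, 0.0], [-0.0, 0.0, -1.0]]
ft_force: [-0.1, 1.0, -3.3]
grip_width: 30.2
```

```bash
python3 - <<'E'
from h import *
go((516.5,-29.4,283,106),(516.5,-29.4,145.2,106))
E
```

```text
t 60.62 [517.  -28.7 286.1] psi 106.0 w 30.2 F [-0.1  1.  -3.3] tilt [0. 0.]
twist 0.00 travel [ 0.01 -0.01  0.06]
twist 0.00 travel [-0.    0.    2.76]
```

Request:
arm_command --pt "0.01 -0.01 0.2" --pt "0 0 0.4" --pt "0 0 0.5" --pt "0 0 0.5" --pt "0 0 0.5" --pt "0 0 0.3" --pt "0 0 0.15" --pt "0 0 0.08" --pt "0 0 0" --pt "0 0 0" --twist '[0, 0, 0, 0, 0, 0, 0, 0, 0, 0]'

```text
clock: 61.88
position: [517.4, -29.9, 155.2]
orientation: [[-0.961, -0.276, 0.001], [-0.276, 0.961, -0.0], [-0.001, -0.001, -1.0]]
ft_force: [0.3, 0.0, -3.5]
grip_width: 30.1
```

Request:
arm_command --pt "0 0 0.05" --pt "0 0 0.05" --pt "0 0 0.04" --pt "0 0 0.03" --pt "0 0 0.02" --pt "0 0 0" --pt "0 0 0" --twist '[0, 0, 0, 0, 0, 0, 0]'

```text
clock: 62.75
position: [517.2, -29.8, 145.5]
orientation: [[-0.961, -0.276, 0.001], [-0.276, 0.961, -0.0], [-0.001, -0.0, -1.0]]
ft_force: [-0.5, 1.2, 3.9]
grip_width: 30.4
```

Request:
arm_command --pt "0 0 0" --pt "0 0 0" --pt "0 0 0" --pt "0 0 0" --pt "0 0 -0.2" --pt "0 0 -0.4" --pt "0 0 -0.6" --pt "0 0 -0.6" --pt "0 0 -0.3" --pt "0 0 -0.1" --pt "0 0 0" --twist '[0, 0, 0, 0, 0, 0, 0, 0, 0, 0, 0]' --fingers 0.3

```text
clock: 64.12
position: [516.6, -29.8, 254.2]
orientation: [[-0.961, -0.276, -0.001], [-0.276, 0.961, 0.0], [0.001, 0.0, -1.0]]
ft_force: [0.3, -0.0, -0.4]
grip_width: 55.6
```

```bash
python3 - <<'E'
from h import *
go((570.4,355.4,253,106),(570.4,355.4,152.2,106))
E
```

```text
t 64.12 [516.6 -29.8 254.2] psi 106.0 w 55.6 F [ 0.3 -0.  -0.4] tilt [-0.001  0.   ]
twist 0.00 travel [-3.16  7.11  0.02]
twist 0.00 travel [-0.    0.    2.02]
```

Request:
arm_command --pt "-0.1 0.3 0" --pt "-0.25 0.5 0" --pt "-0.27 0.6 0" --pt "-0.27 0.6 0" --pt "-0.27 0.6 0" --pt "-0.27 0.6 0" --pt "-0.27 0.6 0" --pt "-0.27 0.6 0" --pt "-0.27 0.6 0" --pt "-0.27 0.6 0" --pt "-0.27 0.6 0" --pt "-0.27 0.6 0" --pt "-0.11 0.31 0" --pt "0 0 0" --pt "0 0 0" --twist '[0, 0, 0, 0, 0, 0, 0, 0, 0, 0, 0, 0, 0, 0, 0]'

```text
clock: 66.0
position: [570.4, 354.7, 254.5]
orientation: [[-0.961, -0.276, -0.0], [-0.276, 0.961, -0.001], [0.001, -0.001, -1.0]]
ft_force: [0.3, -0.8, -0.1]
grip_width: 55.7
```

```bash
python3 - <<'E'
from h import *
go((570.4,355.4,253,106),(570.4,355.4,152.2,106))
E
```

```text
t 66.00 [570.4 354.7 254.5] psi 106.0 w 55.7 F [ 0.3 -0.8 -0.1] tilt [-0.    -0.001]
twist -0.00 travel [-0.    0.01  0.03]
twist 0.00 travel [-0.    0.    2.02]
```

Request:
arm_command --pt "0 0 0.4" --pt "0 0 0.5" --pt "0 0 0.5" --pt "0 0 0.4" --pt "0 0 0.2" --pt "0 0 0.04" --pt "0 0 0" --pt "0 0 0" --twist '[0, 0, 0, 0, 0, 0, 0, 0]'

```text
clock: 67.0
position: [571.2, 355.9, 154.1]
orientation: [[-0.961, -0.276, 0.002], [-0.276, 0.961, 0.001], [-0.002, 0.0, -1.0]]
ft_force: [0.8, -0.5, -0.0]
grip_width: 55.7
```

Request:
arm_command --pt "0 0 0" --pt "0 0 0" --pt "0 0 0" --pt "0 0 0" --pt "0 0 0" --pt "0 0 0" --twist '[0, 0, 0, 0, 0, 0]' --fingers -1

```text
clock: 67.75
position: [570.8, 355.7, 153.2]
orientation: [[-0.961, -0.276, 0.001], [-0.276, 0.961, 0.0], [-0.001, 0.0, -1.0]]
ft_force: [0.4, 0.8, 4.1]
grip_width: 13.0
```

Request:
arm_command --pt "0 0 -0.1" --pt "0 0 -0.2" --pt "0 0 -0.4" --pt "0 0 -0.5" --pt "0 0 -0.5" --pt "0 0 -0.5" --pt "0 0 -0.3" --pt "0 0 -0.1" --pt "0 0 0" --pt "0 0 0" --twist '[0, 0, 0, 0, 0, 0, 0, 0, 0, 0]'

```text
clock: 69.0
position: [570.1, 355.2, 281.3]
orientation: [[-0.961, -0.276, -0.002], [-0.276, 0.961, -0.001], [0.002, -0.0, -1.0]]
ft_force: [-0.2, -0.2, -2.7]
grip_width: 12.8
```

```bash
python3 - <<'E'
from h import *
go((583.9,-37.3,280,106),(583.9,-37.3,141.3,106))
E
```

```text
t 69.00 [570.1 355.2 281.3] psi 106.0 w 12.8 F [-0.2 -0.2 -2.7] tilt [-0.002 -0.001]
twist 0.00 travel [ 1.9  -7.62  0.03]
twist 0.00 travel [-0.    0.    2.77]
```

Request:
arm_command --pt "0.08 -0.2 0" --pt "0.14 -0.4 0" --pt "0.14 -0.6 0" --pt "0.14 -0.6 0" --pt "0.14 -0.6 0" --pt "0.14 -0.6 0" --pt "0.14 -0.6 0" --pt "0.14 -0.6 0" --pt "0.14 -0.6 0" --pt "0.14 -0.6 0" --pt "0.14 -0.6 0" --pt "0.14 -0.6 0" --pt "0.14 -0.6 0" --pt "0.14 -0.3 0" --pt "0 -0.12 0" --pt "0 0 0" --pt "0 0 0" --twist '[0, 0, 0, 0, 0, 0, 0, 0, 0, 0, 0, 0, 0, 0, 0, 0, 0]'

```text
clock: 71.12
position: [584.4, -35.9, 282.8]
orientation: [[-0.961, -0.277, -0.0], [-0.277, 0.961, 0.0], [-0.0, 0.0, -1.0]]
ft_force: [-0.2, -0.3, -1.9]
grip_width: 13.3
```

```bash
python3 - <<'E'
from h import *
go((583.9,-37.3,280,106),(583.9,-37.3,142.3,106))
E
```

```text
t 71.12 [584.4 -35.9 282.8] psi 106.1 w 13.3 F [-0.2 -0.3 -1.9] tilt [-0.  0.]
twist 0.01 travel [ 0.02 -0.02  0.06]
twist 0.00 travel [-0.    0.    2.75]
```

Request:
arm_command --pt "0.01 -0.02 0.2" --pt "0 0 0.4" --pt "0 0 0.5" --pt "0 0 0.5" --pt "0 0 0.5" --pt "0 0 0.3" --pt "0 0 0.15" --pt "0 0 0.08" --pt "0 0 0" --pt "0 0 0" --twist '[0, 0, 0, 0, 0, 0, 0, 0, 0, 0]'

```text
clock: 72.38
position: [584.8, -38.1, 152.3]
orientation: [[-0.961, -0.276, 0.002], [-0.276, 0.961, -0.0], [-0.001, -0.001, -1.0]]
ft_force: [-0.1, -0.2, -2.5]
grip_width: 12.8
```

Request:
arm_command --pt "0 0.01 0.05" --pt "0 0 0.05" --pt "0 0 0.04" --pt "0 0 0.03" --pt "0 0 0.02" --pt "0 0 0.01" --pt "0 0 0" --pt "0 0 0" --twist '[0, 0, 0, 0, 0, 0, 0, 0]'

```text
clock: 73.38
position: [584.4, -37.6, 142.2]
orientation: [[-0.961, -0.276, 0.001], [-0.276, 0.961, -0.0], [-0.001, -0.0, -1.0]]
ft_force: [-2.2, 0.5, 4.4]
grip_width: 12.8
```

Contact. I release, rise and move off toward the board (left) for the final check.

Request:
arm_command --pt "0 0 0" --pt "0 0 0" --pt "0 0 0" --pt "0 0 0" --pt "0 0 -0.2" --pt "0 0 -0.4" --pt "0 0 -0.6" --pt "0 0 -0.6" --pt "0 0 -0.4" --pt "0 0 -0.1" --pt "0 0.3 0" --pt "0 0.6 0" --pt "0 0.6 0" --pt "0 0.6 0" --pt "0 0.6 0" --pt "0 0.6 0" --pt "0 0.6 0" --pt "0 0.6 0" --pt "0 0.6 0" --pt "0 0.3 0" --twist '[0, 0, 0, 0, 0, 0, 0, 0, 0, 0, 0, 0, 0, 0, 0, 0, 0, 0, 0, 0]' --fingers 0.2

```text
clock: 75.88
position: [507.8, 223.6, 254.7]
orientation: [[-0.961, -0.278, -0.003], [-0.278, 0.961, -0.001], [0.003, 0.0, -1.0]]
ft_force: [-1.1, 0.0, 0.3]
grip_width: 51.5
```

Request:
arm_command --pt "0.5 0.3 0" --pt "0.5 0.3 0" --pt "0.5 0.3 0" --pt "0.5 0.3 0" --pt "0 0 0" --pt "0 0 0" --twist '[0, 0, 0, 0, 0, 0]'

```text
clock: 76.62
position: [397.0, 251.8, 255.9]
orientation: [[-0.961, -0.276, -0.0], [-0.276, 0.961, -0.0], [0.0, -0.0, -1.0]]
ft_force: [1.0, 0.4, 0.9]
grip_width: 51.2
```

```bash
python3 - <<'E'
from h import *
import cv2
t=cams.grab_frame('scene')[:,:,::-1]
u=cams.grab_frame('top')[:,:,::-1]
cv2.imwrite('pics/f1.png',cv2.resize(u[117:237,275:375],None,fx=5,fy=5,interpolation=cv2.INTER_CUBIC))
cv2.imwrite('pics/f2.png',cv2.resize(t[190:360,110:390],None,fx=2.8,fy=2.8,interpolation=cv2.INTER_CUBIC))
go()
E
```

```text
t 76.72 [397.4 251.7 256. ] psi 106.0 w 51.4 F [-0.   0.4  0.5] tilt [-0. -0.]
```

View pics/f1.png

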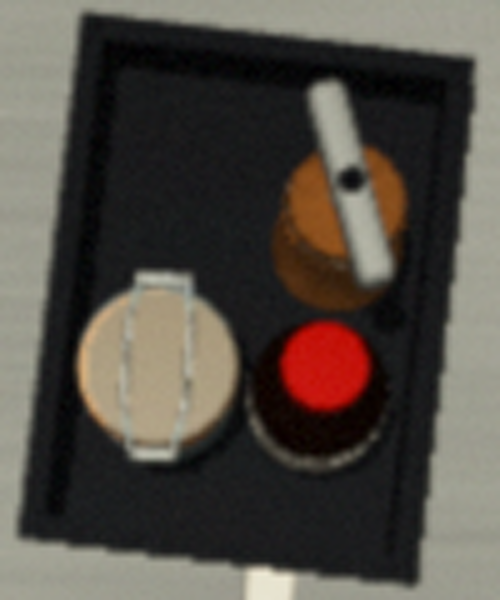

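View pics/f2.png

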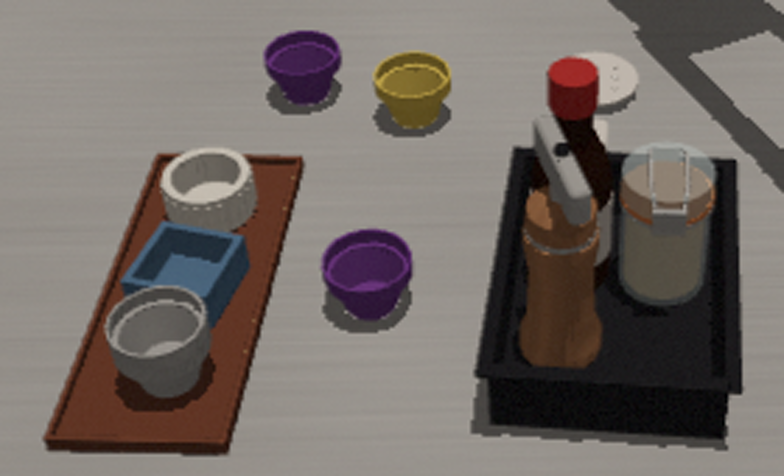

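The mill knob is at (351,180) against (350,181) at the start. The bottle cap is at (326,366) against (324,366), and the jar at (159,367) against (157,370). All three are upright, and the cup is nested. Handing in.

```bash
python3 -c "
from cell import workorder
print(workorder.hand_in())"
```

```text
the job is handed in; nothing more can be done
None
```

The job is done and handed in at about 77 s. I stood the mill, bottle and jar on the green board, nested the steel cup in its mate on the tray, then put the jar, bottle and mill back in the caddy.

- **Back on their spots:** in the last pictures all three stand upright. Against the first top picture, the mill and bottle are within about 1 mm and the jar about 1–2 mm off.
- **Cup:** it sits level in the mate. The ramekin, dish and look-alikes show no movement in the pictures.
- **Forces:** the largest wrist reading I saw was about 14 N, when setting the jar down. The arm was clear of everything at hand-in.
- **Disagreement:** before nesting, the two cameras placed the mate 2–4 mm apart in y. I used a middle value, and the cup seated with about 5 N upward.
- **Overshoot:** I overshot the mill's first placing on the board by about 30 mm. It still stood about 94 mm from the board's centre, inside the 115 mm limit.

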